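# Load a balance rail with pen caddies

### The job

One pen caddy already hangs on the pivoting rail. Hook the three loose ones on one at a time, box towards the robot, the first on the bare side and then alternately left and right, so that the rail ends level and never tips onto its stops. Slide each one outward by feel, pushing along whatever already hangs on that arm, until the sprung end pad gives a little, but never push a pad to the bottom; at the end the caddies of each arm touch one another and keep their pad slightly pressed. Leave the other desk things alone.

Things in the scene. Friction and masses are not known exactly. Their poses are not given: they have to be found in the camera images.
- cup_a_hook (a point): grey sheet-metal pen caddy, one of four alike (0.22 kg), already hanging on one arm of the rail, box towards the robot, short of its end stop. Open box 46 wide (y) x 40 deep (x) x 66 tall; its back wall (+x) rises to 110 and folds into a hook. Point: middle of the hook slot's roof (underside), 106 above the caddy's underside, 28 in +x from the box centre. x from box to hook, y along slot, z up.
- cup_b_hook (a point): the same point on a loose caddy standing on the desk. Its hook is a slot open downward, 10 wide (x), 18 deep, running along y over the whole 46 width, between the 3 thick back wall and a 3 thick lip; the hook is 16 thick over all along x and ends 4 above this point (roof 4 thick). A grip across the hook (along x) from above clears the box, whose rim is 40 below this point.
- cup_c_hook (a point): the same point on another loose caddy standing on the desk, same sizes and axes.
- cup_d_hook (a point): the same point on the third loose caddy standing on the desk, same sizes and axes.
- rail_mid (a point): pivot at the middle of the balance rail, 180 above the desk; frame tilts with the rail. Flat bar 380 long (y; +y is the left arm seen from the robot), 6 thick (x, away from the robot), 44 tall (z), rounded top edge 10 above this point. It pivots about x on a post behind it (+x side, 30 wide, to 17 above this point). Caddies hang with the slot over the bar, box on the robot's side.
- rail (a joint): tilt of the rail, rad: 0 level, positive = left (+y) arm up. A spring (3.8 N m/rad) and a damper level it: 1 N at 130 mm from the pivot lowers that arm about 4.5 mm. It strikes its tip stops at about 0.12 either way; one caddy out at an end tips it about 0.06, two out on the same side about 0.11.
- pad_left (a joint): travel of the sprung end pad of the left (+y) arm: 0 = free, grows as a caddy presses it outward, 0.008 = bottomed; 0.7 N per mm. The pad is a black plate round the rail, 24 (x) x 54 tall, 5 thick, sticking up 9 above the rail's top edge. It sits on a clamp that is set differently each time: its inner face, when free, is anywhere from 142 to 156 from the pivot, and is not measured: feel for it.
- pad_right (a joint): the same for the sprung end pad of the right (-y) arm (set separately). A hung caddy takes roughly 2 to 5 N to push along the rail, and with two on an arm this friction keeps the pad partly pressed in after letting go (one alone may be pushed back).
- tape: roll of clear tape lying flat, 52 diameter x 18 tall, on the desk under the rail's unloaded arm, bystander; origin at the centre of its underside
- stapler: black stapler 130 x 34 x 38 tall, long along its x, among the loose caddies, bystander; origin at the centre of its underside
- notes: block of note paper 45 x 45 x 25 tall, among the loose caddies, bystander; origin at the centre of its underside
- mouse: black mouse 100 x 58 x 28 tall, bystander; origin at the centre of its underside
- mug: white mug 80 diameter x 92 tall with a handle, bystander; origin at the centre of its underside
- calculator: grey calculator 140 x 80 x 16, bystander; origin at the centre of its underside
- punch: black hole punch 100 x 110 x 56 tall, bystander; origin at the centre of its underside
There are look-alikes about, which are no part of the job. What is shaped like the part that bears cup_c_hook but red or yellow is not meant.

How it is judged:
By the outcome, as a careful person would: the job done as asked, in the order asked, and still so for the second after the job is handed in, with the robot touching nothing.
It also fails if it takes over 72 s, if anything falls off the work surface, if the arm or the gripper's body presses on something with over 40 N, if the wrist force passes 120 N, or if a joint passes its speed limit or range.

### The arm

A 6-joint arm with a two-finger parallel gripper is mounted at the origin on the work surface. World frame = base frame: x ahead of the robot, y to its left, z up, the work surface at z = 0. Lengths are in m, angles in rad, forces in N, time in s.
With the tool pointing down it reaches from about 0.4 to 0.825 m from the base axis. Payload 7 kg.
Tool frame: the origin (TCP) lies on the centre line of the jaws, within the pads' length; the fingertips stand 17 mm ahead of it and the grasp point (between the pads) lies 2 mm behind it; y points along the fingers, z is the direction in which the jaws open and shut, and the axes are right-handed (so a half turn about y gives the same grasp; the last joint's range is limited). The gripper opens to 88 mm and grips with 3 to 60 N. Pads are 19 mm wide; open, the fingers measure 130 mm over their backs; the gripper's body (78 mm by 193 mm) begins 47 mm behind the grasp point.
Start: joints at [1.577, 0.359, 0.012, 0, -1.224, -0.288], TCP at [0.188, 0.648, 0.244] pointing down, gripper open.
Joint ranges: [-3.07, 3.07], [-1.43, 2.12], [-1.02, 1.25], [-3.03, 1.67], [-3.05, -0], [-3.03, 3.03]. Speed limits (rad/s): [2.39, 2.39, 3.01, 3.14, 3.14, 3.14].

### API

Orientations are given as [roll, pitch, yaw] about the fixed x, y, z axes, in that order (R = Rz(yaw) Ry(pitch) Rx(roll)).
In Python, from bench import manip gives the robot as it stands. Calls block until the motion is done:
- manip.goto(position, orientation): joint-space move of the TCP to a pose.
- manip.movel(position, frame=None, rate=0.15): straight line of the TCP; frame=None keeps the orientation; rate is the mean speed in m/s.
- manip.goto_joints(angles): joint-space move.
- manip.release() and manip.close(f_grip=None): open the fingers fully, or close them until they stop; f_grip is the grip in N (None keeps the last).
- manip.pause(seconds).
- manip.ik(position, orientation): joint angles nearest the present ones, or None.
- manip.grab_frame(name): name is "scene" or "top" or "wrist"; returns the picture (400x640x3 uint8, red, green, blue); there is no depth.
- manip.camera_params(name): a dict with "fx", "fy", "cx", "cy" (pixels), "origin" and "rotation" of the camera in the world. Camera axes: x right, y up, looking along -z (the intrinsics and any distortion apply to the point x, -y, -z); pixel columns grow to the right and rows downward; lengths in m; the calibration is good to about 2 mm. The wrist camera is an equidistant fisheye: a pixel r from the principal point sees the ray r / f radians off the axis. A picture is of the moment at which its call begins: read the wrist's pose just before it. camera_params takes no time and is no camera call; for the wrist camera it gives the pose at the moment of the call.
A pose or a line that the arm cannot do raises manip.IKError and nothing moves.
- manip.close_job(): hands the job in, once; it reports no verdict.
Readings, each from a call of its own:
- manip.get_clock(): time.
- manip.get_q(): joint angles.
- manip.get_qvel(): joint speeds.
- manip.get_tau(): joint torques, N m.
- manip.get_tcp_pos(): TCP position.
- manip.get_tool_rot(): TCP orientation.
- manip.get_force(): force on the tool from outside, world axes, zero at the start.
- manip.get_wrist_torque(): the same for the moment, N m.
- manip.get_finger_gap(): opening from 0.0 (shut) to 1.0 (fully open).
Only numpy, scipy, OpenCV 4.12 (cv2) and the standard library are available. Lean on these libraries where they do the work, as an engineer would, in place of code of your own. Each camera call takes 0.05 s, during which the arm holds its last target. There are 200 camera calls.

## Working session

There is one attempt and no reset: what is moved stays moved. The work goes in short steps, each a Python script; the robot and the scene stay as the last script left them, time stands still between calls to the robot, and variables do not carry over. Pictures are saved under pics/ and viewed, about 8 in all and at most 12, crops included, and the job is handed in when it is done.

```bash
mkdir -p pics; ls; python3 - <<'E'
from bench import manip
import cv2
for n in ("scene","top"):
    im=manip.grab_frame(n); cv2.imwrite(f"pics/{n}0.png",im[:,:,::-1])
    p=manip.camera_params(n); print(n,{k:(v.tolist() if hasattr(v,'tolist') else v) for k,v in p.items()})
print(manip.get_clock(),manip.get_tcp_pos(),manip.get_tool_rot(),manip.get_force())
E
```

```text
pics
scene {'fx': 386.080202599449, 'fy': 386.080202599449, 'cx': 316.2465587364371, 'cy': 204.39215714819656, 'origin': [1.071469899924669, 0.5197745327887067, 0.9320291361155443], 'rotation': [0.7860154558540924, 0.011509672422177708, 2.260950236901331]}
top {'fx': 472.30534787738577, 'fy': 472.30534787738577, 'cx': 324.9723016373381, 'cy': 200.77326757909017, 'origin': [0.18766634424560735, 0.008533568291495647, 1.3498379328272674], 'rotation': [0.19751056342649198, -0.008344472750791088, -1.547812452037258]}
0.1 [0.18762672 0.64795933 0.24271763] [-1.56927898e+00  1.76934862e-04  2.85972681e+00] [ 0.12896283  0.58874148 -0.82887041]
```

View pics/top0.png

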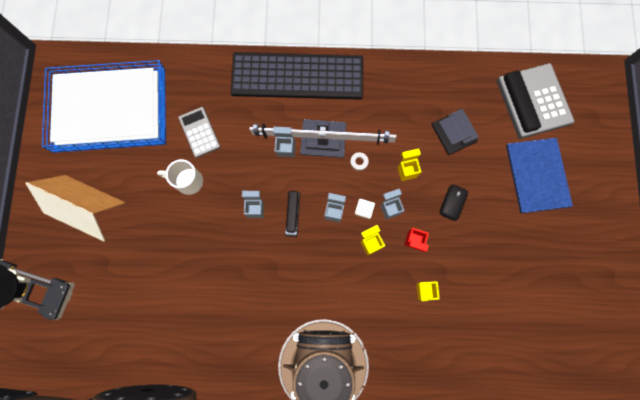

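View pics/scene0.png

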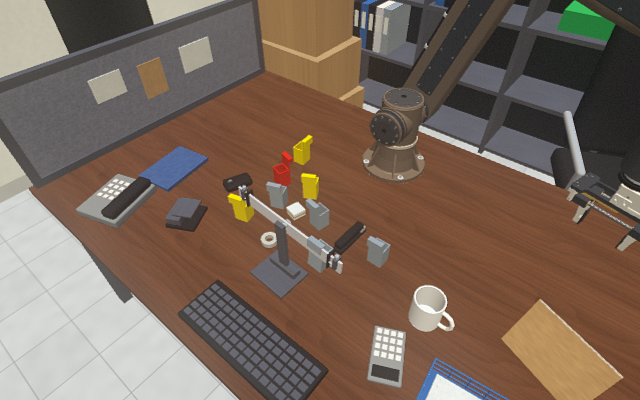

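The top picture shows the rail from (252,130) to (395,137), with caddy A on the left arm at (284,142). The loose grey caddies are at (252,204), (335,207) and (393,204). Next is an enlarged crop.

```bash
cat > h.py <<'E'
import numpy as np, cv2
from scipy.spatial.transform import Rotation as Ro
from bench import manip
def ray(name,u,v,p=None):
    p=p or manip.camera_params(name)
    a=np.array([(u-p['cx'])/p['fx'],(v-p['cy'])/p['fy']])
    if name=='wrist':
        r=np.hypot(*a); s=np.sin(r)/r if r>1e-9 else 1; d=np.array([a[0]*s,-a[1]*s,-np.cos(r)])
    else: d=np.array([a[0],-a[1],-1])
    return np.array(p['origin']),Ro.from_euler('xyz',p['rotation']).as_matrix()@d
def at_z(name,u,v,z,p=None):
    o,d=ray(name,u,v,p); return o+d*(z-o[2])/d[2]
E
python3 - <<'E'
import cv2
im=cv2.imread('pics/top0.png')[105:245,230:430]
cv2.imwrite('pics/topc.png',cv2.resize(im,None,fx=4,fy=4,interpolation=cv2.INTER_CUBIC))
from h import *
R=manip.camera_params('wrist'); print(R)
for u,v in((252,196),(336,198),(392,193)): print(at_z('top',u,v,.11))
E
```

```text
{'fx': 309.70691628693146, 'fy': 309.70691628693146, 'cx': 321.18637416379374, 'cy': 200.8477179927984, 'origin': array([0.25147629, 0.62981001, 0.38362626]), 'rotation': array([-0.25436216, -0.00228851, -1.85250444])}
[0.44418182 0.19964117 0.11      ]
[ 0.44427219 -0.02548938  0.11      ]
[ 0.46172057 -0.17582837  0.11      ]
```

View pics/topc.png

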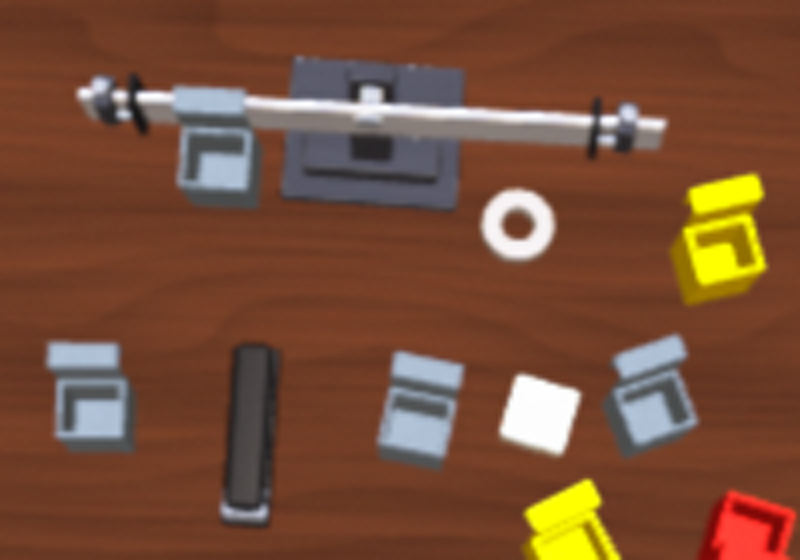

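The crop shows the hook tops at about (84,357), (427,371) and (650,358). The rail runs from (80,97) to (665,133), with pads at (138,104) and (595,127) and A's hook at (210,103).

```bash
python3 - <<'E'
from h import *
np.set_printoptions(precision=4,suppress=True)
def c(u,v,z): return at_z('top',230+(u+.5)/4-.5,105+(v+.5)/4-.5,z)
for n,q,z in (('A',[(174,88),(245,90),(245,118),(176,115)],.190),('B',[(47,344),(118,345),(120,370),(50,370)],.11),('C',[(396,352),(463,364),(458,391),(390,378)],.11),('D',[(614,358),(682,335),(686,357),(621,381)],.11)):
    P=np.array([c(u,v,z) for u,v in q]); m=P.mean(0); e=(P[0]-P[1]+P[3]-P[2])/2
    print(n,m,'yaw',np.arctan2(-e[0],e[1]),np.linalg.norm(e))
L=c(80,97,.183);Rr=c(665,133,.197);print('rail',L,Rr,np.linalg.norm(L-Rr),(L+Rr)/2,'yaw',np.arctan2(-(L-Rr)[0],(L-Rr)[1]))
print('pads',c(138,104,.19),c(595,127,.195),'post',c(370,100,.197))
D=[.46,-.174,.16]
for y in (-np.pi/2,np.pi/2): 
  for p in ([.46,-.174,.2],[.44,.2,.2],[.6,-.1,.27],[.6,.1,.27]):
    print(y,p,manip.ik(p,[-np.pi/2,0,y]))
E
```

```text
A [0.6025 0.1189 0.19  ] yaw -0.011520455395956723 0.04516482633901247
B [0.4497 0.2038 0.11  ] yaw 0.017499099599503496 0.047209580265344865
C [ 0.4458 -0.0263  0.11  ] yaw -0.16236173757842354 0.04600951653545488
D [ 0.4588 -0.1767  0.11  ] yaw 0.36776007394440713 0.048026207883585414
rail [0.6068 0.204  0.183 ] [ 0.5872 -0.1735  0.197 ] 0.37831627611756563 [0.597  0.0152 0.19  ] yaw -0.05164512537405544
pads [0.6005 0.1653 0.19  ] [ 0.5908 -0.1289  0.195 ] post [0.6045 0.0158 0.197 ]
-1.5707963267948966 [0.46, -0.174, 0.2] None
-1.5707963267948966 [0.44, 0.2, 0.2] [ 0.8347  0.0758 -0.4624  0.     -1.0326  2.3069]
-1.5707963267948966 [0.6, -0.1, 0.27] [ 0.1556  0.2342 -0.102   0.     -1.2346  2.986 ]
-1.5707963267948966 [0.6, 0.1, 0.27] [ 0.4859  0.2342 -0.102   0.     -1.2346  2.6557]
1.5707963267948966 [0.46, -0.174, 0.2] [ 0.039   0.0905 -0.4459  0.     -1.0345 -0.039 ]
1.5707963267948966 [0.44, 0.2, 0.2] [ 0.8347  0.0758 -0.4624  0.     -1.0326 -0.8347]
1.5707963267948966 [0.6, -0.1, 0.27] [ 0.1556  0.2342 -0.102   0.     -1.2346 -0.1556]
1.5707963267948966 [0.6, 0.1, 0.27] [ 0.4859  0.2342 -0.102   0.     -1.2346 -0.4859]
```

```bash
cat >> h.py <<'E'
np.set_printoptions(precision=4,suppress=True)
def ori(yaw): return [-np.pi/2,0,np.pi/2+yaw]
def snap(name,fn,box=None,s=1):
    p=manip.camera_params(name); im=manip.grab_frame(name)[:,:,::-1]
    if box: im=im[box[1]:box[3],box[0]:box[2]]
    cv2.imwrite('pics/'+fn,cv2.resize(im,None,fx=s,fy=s,interpolation=cv2.INTER_CUBIC) if s!=1 else im)
    return p
E
python3 - <<'E'
from h import *
import json
manip.goto([.4588,-.1767,.20],ori(.368))
p=snap('wrist','w1.png'); 
json.dump({k:(v.tolist() if hasattr(v,'tolist') else v) for k,v in p.items()},open('w1.json','w'))
print(manip.get_clock(),manip.get_tcp_pos(),manip.get_tool_rot(),manip.get_force(),p)
E
```

```text
3.2 [ 0.4591 -0.1763  0.2   ] [-1.5708  0.      1.9397] [ 0.1208 -0.0834 -0.0472] {'fx': 309.70691628693146, 'fy': 309.70691628693146, 'cx': 321.18637416379374, 'cy': 200.8477179927984, 'origin': array([ 0.4824, -0.2389,  0.3409]), 'rotation': array([-0.254 , -0.    , -2.7725])}
```

View pics/w1.png

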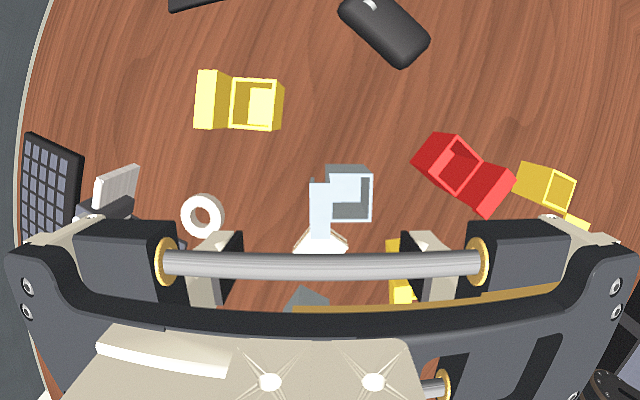

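The wrist view shows D's hook top as the strip from (309,182) to (330,240), between the open fingers. The gripper hides everything below row 240.

```bash
python3 - <<'E'
from h import *
import json
p=json.load(open('w1.json'))
yaw=.3689; c,s=np.cos(yaw),np.sin(yaw)
for u,v in ((309.5,181.5),(329.5,181.5),(309.5,235),(331,235)):
    P=at_z('wrist',u,v,.11,p); d=P[:2]-[.4591,-.1763]; print(P,'local x,y',d@[c,s],d@[-s,c])
E
```

```text
[ 0.4745 -0.1939  0.11  ] local x,y 0.008045230237225186 -0.021996185971443923
[ 0.4604 -0.1994  0.11  ] local x,y -0.007139180470802092 -0.02199574369470259
[ 0.4593 -0.1534  0.11  ] local x,y 0.008473431711597595 0.021292523247854387
[ 0.4434 -0.1596  0.11  ] local x,y -0.008654140166568514 0.021284995406324336
```

```bash
cat >> h.py <<'E'
MID=np.array([.597,.0152]); RY=-.0516
U=lambda ry=RY: np.array([-np.sin(ry),np.cos(ry)])   # along +y of the rail
def grab(x,y,yaw):
    manip.goto([x,y,.16],ori(yaw)); manip.movel([x,y,.103],rate=.12); manip.close(25)
    print('gap',manip.get_finger_gap()); manip.movel([x,y,.250],rate=.2)
E
python3 - <<'E'
from h import *
import json
grab(.4591,-.1765,.3689)
xy=MID+U()*-.085
manip.goto([*xy,.250],ori(RY)); manip.pause(.3)
p=snap('wrist','w2.png',(160,60,480,260),2.5)
json.dump({k:(v.tolist() if hasattr(v,'tolist') else v) for k,v in p.items()},open('w2.json','w'))
print(manip.get_clock(),manip.get_tcp_pos(),manip.get_tool_rot(),manip.get_force(),manip.get_finger_gap())
E
```

```text
gap 0.18086254876456026
7.1833 [ 0.5923 -0.0702  0.2504] [-1.5714 -0.0001  1.5186] [ 0.6792  0.5893 -2.6053] 0.18122439537695
```

View pics/w2.png

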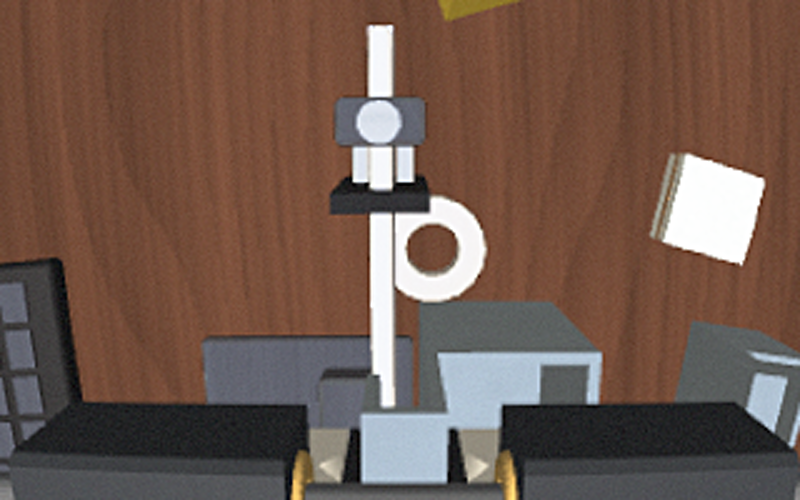

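The crop shows the rail bar at columns 368–393 (row 60) to 372–396 (row 390), and the right pad's inner face at row 212. The held hook spans columns 360–448 at rows 412–480.

```bash
python3 - <<'E'
from h import *
import json
p=json.load(open('w2.json'))
T=np.array([.5923,-.0702]); ry=1.5186-np.pi/2; c,s=np.cos(ry),np.sin(ry)
def loc(u,v,z):
    P=at_z('wrist',160+(u+.5)/2.5-.5,60+(v+.5)/2.5-.5,z,p); d=P[:2]-T; return P,d@[c,s],d@[-s,c]
for n,u,v,z in (('hookL',361,440,.2574),('hookR',448,440,.2574),('end',380,28,.199),('bar60',380.5,60,.198),('bar230',382,230,.195),('bar300',383,300,.194),('bar390',384,390,.193),('padin',380,212,.2),('padtopface',380,182,.205)):
    print(n,*loc(u,v,z))
E
```

```text
hookL [ 0.5981 -0.0865  0.2574] 0.006680655136395242 -0.015949701242574443
hookR [ 0.5821 -0.0856  0.2574] -0.00940879807674723 -0.01595521972355098
end [ 0.5917 -0.1698  0.199 ] 0.004634116614012794 -0.09946792272843888
bar60 [ 0.5921 -0.1618  0.198 ] 0.004538525796863363 -0.09147553888566835
bar230 [ 0.5941 -0.1189  0.195 ] 0.004340837155121135 -0.048573695191889525
bar300 [ 0.5949 -0.1007  0.194 ] 0.004199013454485901 -0.030272781742187112
bar390 [ 0.5961 -0.076   0.193 ] 0.004116690501357733 -0.005577932610354232
padin [ 0.5942 -0.1239  0.2   ] 0.00467244961807567 -0.053532384740165216
padtopface [ 0.5936 -0.1315  0.205 ] 0.004490163744839429 -0.0611324998841373
```

```bash
cat >> h.py <<'E'
DX=.0052; RY2=-.0475
MID2=np.array([.597,.0152])+DX*np.array([np.cos(RY),np.sin(RY)])
def pt(s,off=0): # on the rail at s along it, off across (+x)
    return MID2+s*np.array([-np.sin(RY2),np.cos(RY2)])+off*np.array([np.cos(RY2),np.sin(RY2)])
def F(n=5):
    f=[]
    for _ in range(n): f.append(manip.get_force()); manip.pause(.02)
    f=np.mean(f,0); c,s=np.cos(RY2),np.sin(RY2); return np.array([f[0]*c+f[1]*s,-f[0]*s+f[1]*c,f[2]])
E
python3 - <<'E'
from h import *
s=-.085
manip.goto([*pt(s),.235],ori(RY2)); manip.pause(.2); f0=F(); print('f0',f0)
for z in (.212,.205,.200,.195,.191,.188):
    manip.movel([*pt(s),z],rate=.06); f=F(); print(z,manip.get_tcp_pos()[2],f-f0)
    if z>.199 and f[2]-f0[2]>1.0: print('EARLY'); break
print(manip.get_clock())
E
```

```text
f0 [ 0.2067  0.5586 -2.1033]
0.212 0.2121576798532569 [-0.1944 -0.3785 -0.0865]
0.205 0.2049802975890807 [-0.0752 -0.15   -0.1114]
0.2 0.19991078935209208 [-0.2693 -0.2443  0.2271]
0.195 0.1948951207012556 [ 0.001  -0.4612  0.1599]
0.191 0.19095168292409306 [-0.4314 -0.6269  0.3754]
0.188 0.188098958822755 [-0.2819 -0.5801  1.1443]
10.0167
```

```bash
cat >> h.py <<'E'
def slide(s0,s1,step,z,fmax,rate=.04,rel=2):
    """step along the rail, print force; stop at s1 or when the outward push exceeds fmax"""
    sg=np.sign(s1-s0); s=s0; out=[]
    while abs(s-s1)>1e-6:
        s=s+sg*min(step,abs(s1-s)); manip.movel([*pt(s),z],rate=rate); f=F(4); push=-sg*f[1]
        out.append((s*1000,round(push,2),round(f[2],2),round(f[0],2)))
        if push>fmax: break
    print('\n'.join(str(o) for o in out)); return s
E
python3 - <<'E'
from h import *
manip.movel([*pt(-.085),.187],rate=.05); print(F())
manip.movel([*pt(-.106),.187],rate=.06); print(F())
slide(-.106,-.126,.002,.187,3.5,)
print(manip.get_clock(),manip.get_tcp_pos())
E
```

```text
[ 0.1928 -0.5021 -0.2694]
[ 0.4865 -1.0402 -0.2829]
(np.float64(-108.0), np.float64(-0.84), np.float64(-0.6), np.float64(-0.04))
(np.float64(-110.0), np.float64(-0.13), np.float64(-0.66), np.float64(0.25))
(np.float64(-112.0), np.float64(0.27), np.float64(-0.67), np.float64(0.38))
(np.float64(-114.0), np.float64(-0.58), np.float64(-0.59), np.float64(0.36))
(np.float64(-116.0), np.float64(-0.38), np.float64(-0.41), np.float64(0.02))
(np.float64(-118.00000000000001), np.float64(-0.15), np.float64(-0.48), np.float64(0.05))
(np.float64(-120.00000000000001), np.float64(0.15), np.float64(-0.61), np.float64(0.29))
(np.float64(-122.00000000000001), np.float64(1.72), np.float64(-0.76), np.float64(0.43))
(np.float64(-124.00000000000001), np.float64(3.55), np.float64(-1.12), np.float64(0.17))
13.7833 [ 0.5963 -0.1088  0.187 ]
```

```bash
python3 - <<'E'
from h import *
manip.movel([*pt(-.124),.1858],rate=.05); manip.release(); print('rel',F(2))
manip.movel([*pt(-.124),.25],rate=.2)
snap('top','t1.png',(230,105,430,185),4)
manip.goto([.4497,.2038,.17],ori(.0175))
grab(.4497,.2038,.0175)
q=pt(.05); manip.movel([.47,q[1],.25],rate=.3); manip.goto([*q,.25],ori(RY2)); manip.movel([*q,.235],rate=.1); manip.pause(.2); f0=F(); print('f0',f0)
for z in (.212,.205,.200,.195,.191,.1875):
    manip.movel([*q,z],rate=.06); f=F(); print(z,f-f0)
    if z>.199 and f[2]-f0[2]>1.0: print('EARLY'); break
print(manip.get_clock(),manip.get_tcp_pos(),manip.get_tool_rot())
E
```

```text
rel [ 0.0367 -0.5922  0.6104]
gap 0.18022715334157544
f0 [ 0.2033 -0.1231 -1.7212]
0.212 [-0.0332  0.2644 -0.2674]
0.205 [-0.598   0.0456 -0.5883]
0.2 [-0.3949  0.6258 -0.6338]
0.195 [-0.5754 -0.1095 -0.2362]
0.191 [0.0102 0.0061 0.0074]
0.1875 [-0.177  -0.2588 -0.3931]
24.1583 [0.6045 0.0648 0.1874] [-1.5706  0.0001  1.5233]
```

View pics/t1.png

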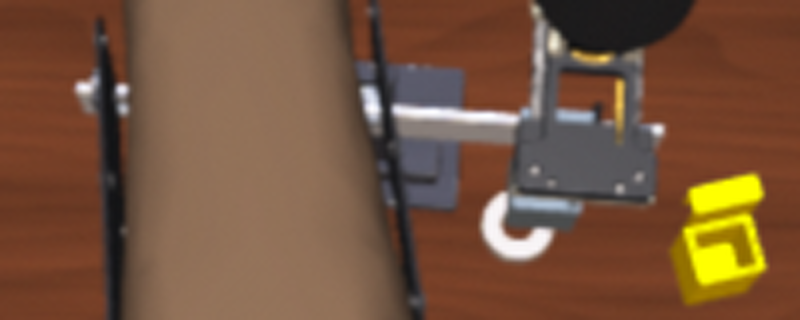

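The top view shows caddy 1 hanging on the right arm near its pad, partly hidden by the arm. Now I'll lower the second caddy and slide it.

```bash
python3 - <<'E'
from h import *
for z in (.186,.1845): manip.movel([*pt(.05),z],rate=.05); print(z,F(6))
s=slide(.05,.078,.002,.185,7)
print(manip.get_clock(),manip.get_tcp_pos())
E
```

```text
0.186 [-0.1486  0.6227  0.337 ]
0.1845 [-1.5108  2.4812  5.039 ]
(np.float64(52.00000000000001), np.float64(-0.16), np.float64(3.88), np.float64(-1.08))
(np.float64(54.00000000000001), np.float64(0.46), np.float64(3.96), np.float64(0.02))
(np.float64(56.00000000000001), np.float64(0.38), np.float64(3.22), np.float64(-0.37))
(np.float64(58.00000000000001), np.float64(0.33), np.float64(2.33), np.float64(-0.17))
(np.float64(60.000000000000014), np.float64(-0.24), np.float64(2.03), np.float64(-0.74))
(np.float64(62.000000000000014), np.float64(-0.36), np.float64(2.24), np.float64(-0.33))
(np.float64(64.00000000000001), np.float64(0.57), np.float64(2.21), np.float64(-0.39))
(np.float64(66.00000000000001), np.float64(1.11), np.float64(2.73), np.float64(-0.53))
(np.float64(68.00000000000001), np.float64(2.02), np.float64(2.33), np.float64(-0.21))
(np.float64(70.00000000000001), np.float64(2.36), np.float64(1.96), np.float64(-0.18))
(np.float64(72.00000000000003), np.float64(2.07), np.float64(0.74), np.float64(-0.35))
(np.float64(74.00000000000003), np.float64(1.79), np.float64(0.85), np.float64(-0.31))
(np.float64(76.00000000000003), np.float64(1.86), np.float64(0.23), np.float64(-0.41))
(np.float64(78.0), np.float64(1.44), np.float64(0.12), np.float64(-0.39))
29.2917 [0.6059 0.093  0.1849]
```

```bash
python3 - <<'E'
from h import *
s=slide(.078,.092,.002,.1845,4.6)
print(manip.get_clock(),manip.get_tcp_pos())
E
```

```text
(np.float64(80.0), np.float64(2.21), np.float64(1.07), np.float64(-0.53))
(np.float64(82.0), np.float64(2.46), np.float64(1.29), np.float64(-0.62))
(np.float64(84.0), np.float64(3.46), np.float64(0.76), np.float64(-0.0))
(np.float64(86.0), np.float64(4.45), np.float64(0.88), np.float64(0.23))
(np.float64(88.00000000000001), np.float64(4.95), np.float64(0.61), np.float64(0.11))
30.875 [0.6063 0.1026 0.1845]
```

```bash
python3 - <<'E'
from h import *
q=pt(.088); manip.release(); print('rel',F(2))
manip.movel([*q,.25],rate=.2)
manip.goto([.4458,-.0263,.17],ori(-.162))
snap('top','t2.png',(230,105,430,185),4); p=snap('wrist','w3.png')
grab(.4458,-.0263,-.162)
q=pt(-.062); manip.movel([.47,q[1],.25],rate=.3); manip.goto([*q,.25],ori(RY2)); manip.movel([*q,.235],rate=.1); manip.pause(.2); f0=F(); print('f0',f0)
for z in (.212,.205,.200,.196,.193,.191,.189):
    manip.movel([*q,z],rate=.06); f=F(); print(z,f-f0)
    if f[2]-f0[2]>(1.0 if z>.199 else 1.8): print('CONTACT'); break
print(manip.get_clock(),manip.get_tcp_pos(),manip.get_tool_rot())
E
```

```text
rel [ 0.1086  0.4173 -0.2475]
gap 0.18243636600872165
f0 [ 0.4177  0.2445 -2.1223]
0.212 [-0.067   0.1384  0.1193]
0.205 [-0.4836 -0.2324 -0.2211]
0.2 [-0.1485 -0.2183 -0.0247]
0.196 [-0.2953 -0.2624  0.195 ]
0.193 [-0.5698 -0.3813  0.2558]
0.191 [-0.4594 -0.2951 -0.1443]
0.189 [-0.6756 -0.1067  1.2757]
40.55 [ 0.5993 -0.047   0.1891] [-1.5709 -0.      1.5233]
```

View pics/t2.png

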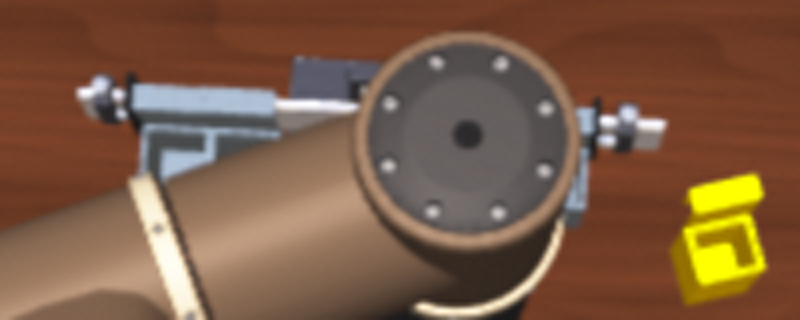

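The picture shows both left caddies touching each other and the left pad at (132,100). Caddy 1 is at the right pad at (590,130). Next I'll slide the third one.

```bash
python3 - <<'E'
from h import *
manip.movel([*pt(-.062),.1878],rate=.04); print(F())
s=slide(-.062,-.070,.004,.1875,5)
s=slide(-.070,-.079,.001,.187,6.5)
print(manip.get_clock(),manip.get_tcp_pos())
E
```

```text
[ 0.2448 -1.3848 -0.5046]
(np.float64(-66.0), np.float64(-1.14), np.float64(0.07), np.float64(0.18))
(np.float64(-70.0), np.float64(-0.8), np.float64(0.07), np.float64(0.85))
(np.float64(-71.00000000000001), np.float64(-0.32), np.float64(0.4), np.float64(0.42))
(np.float64(-72.00000000000001), np.float64(1.0), np.float64(-0.02), np.float64(-0.08))
(np.float64(-73.00000000000001), np.float64(0.91), np.float64(-0.14), np.float64(0.29))
(np.float64(-74.00000000000001), np.float64(1.5), np.float64(0.43), np.float64(0.07))
(np.float64(-75.00000000000001), np.float64(3.36), np.float64(-0.51), np.float64(-0.01))
(np.float64(-76.00000000000001), np.float64(4.63), np.float64(-0.08), np.float64(-0.19))
(np.float64(-77.00000000000001), np.float64(5.22), np.float64(-0.67), np.float64(-0.35))
(np.float64(-78.00000000000001), np.float64(4.85), np.float64(-0.76), np.float64(-0.1))
(np.float64(-79.0), np.float64(5.5), np.float64(-0.11), np.float64(-0.54))
44.3667 [ 0.5985 -0.0638  0.187 ]
```

```bash
python3 - <<'E'
from h import *
manip.release(); manip.movel([*pt(-.079),.27],rate=.2)
manip.goto([*(pt(-.10)+[-.03,.0]),.30],ori(RY2)); manip.pause(.2)
snap('wrist','w4.png',(160,40,480,260),2.5)
manip.goto([.30,.40,.30],ori(0.5)); manip.pause(.5)
snap('top','t3.png',(230,105,430,245),4)
print(manip.get_clock(),F())
E
```

```text
49.2917 [-0.0894 -0.1217 -0.0073]
```

View pics/t3.png

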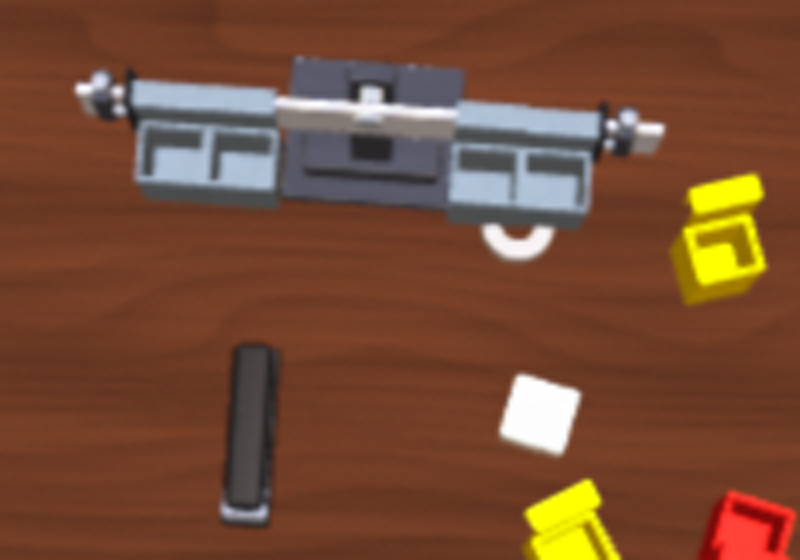

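View pics/w4.png

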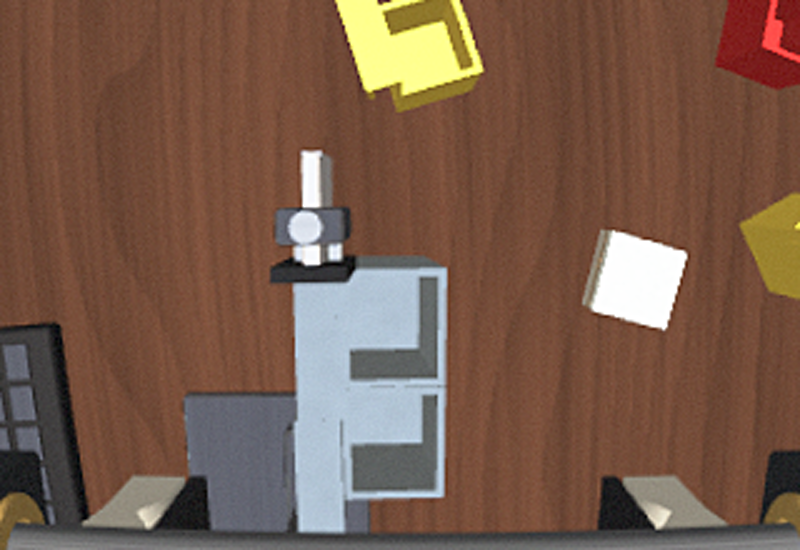

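Both pictures show the same result. The caddies touch in pairs, and the pad plates have moved outward about 7 crop px (roughly 4 mm of 8): left from 138 to 131, right from 595 to 602. The bystanders are where they were.

```bash
python3 -c "
from bench import manip
manip.close_job()"
```

```text
the job is handed in; nothing more can be done
```

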